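# Open the combination-locked router-cutter chest

## Task

Open the router-cutter chest: set its left number dial to 7 and its right one to 2, then draw the bolt all the way back towards the dials while holding the lid firmly down by the bolt's tab, so that the springy seal lets the bolt's hooked tip clear its staple; feel for it, and neither force the bolt nor crush the lid. Then raise the lid by its handle to about half open and leave it standing there, without disturbing the things beside the chest.

Things in the scene. Friction and masses are not known exactly. Their poses are not given: they have to be found in the camera images.
- chest: Green steel chest, 260 deep (x) x 340 wide (y) x 107 mm tall with its 12 mm lid, fixed to the bench. Origin: centre of its underside; its front (staple, bolt) faces its -x, its hinge is at its +x. On the lid a 14 mm high lock case (top 121 mm above the bench) carries both dials and the handle between them.
- dial_left_grip (a point): Knurled round black knob 38 mm across, 25 mm tall, on a 64 mm numbered skirt 3 mm thick on the lid's lock case. The point is on its vertical axis, 12.5 mm below the knob's top and 12.5 mm above the skirt. It turns freely round in 36-degree clicks (about 0.1 N m). Left: on the chest's +y side.
- dial_right_grip (a point): Knurled round black knob 38 mm across, 25 mm tall, on a 64 mm numbered skirt 3 mm thick on the lid's lock case. The point is on its vertical axis, 12.5 mm below the knob's top and 12.5 mm above the skirt. It turns freely round in 36-degree clicks (about 0.1 N m). Right: on the chest's -y side.
- dial_left (a joint): Angle of the left dial, rad, positive anticlockwise from above. The number at the index mark is value / 0.628 (each click 0.628 rad, one number); ten numbers round, so values 6.283 apart are the same. It must show 7. The numerals 0 to 9 rise clockwise round the skirt; the white line on the knob points to its 0. It springs into the nearest click when let go.
- dial_right (a joint): Angle of the right dial, rad, positive anticlockwise from above. The number at the index mark is value / 0.628 (each click 0.628 rad, one number); ten numbers round, so values 6.283 apart are the same. It must show 2. The numerals 0 to 9 rise clockwise round the skirt; the white line on the knob points to its 0. It springs into the nearest click when let go.
- dial_left_number (a point): Spot on the left dial's skirt at the number 7, 28.5 mm from its axis; it must come to point index_left.
- dial_right_number (a point): Spot on the right dial's skirt at the number 2, 28.5 mm from its axis; it must come to point index_right.
- index_left (a point): Point on the left dial's skirt edge in line with the white index mark on the case, on the dial's front side (chest's -x).
- index_right (a point): Point on the right dial's skirt edge in line with the white index mark on the case, on the dial's front side (chest's -x).
- bolt_tab (a point): Centre of the bolt's upright steel tab, 12 (chest x) x 16 (chest y) x 30 mm tall, on the flat bolt at the front of the lid. It slides along the chest's +x, towards the dials; free above and beside. The lock case begins 43 mm behind it; its top is 5 mm higher than the tab's foot.
- bolt (a joint): How far the bolt is drawn, m: 0 shot, 0.019 fully drawn (stop), towards the chest's +x. With either dial off its number it stops within 0.006. With the code set and the lid held down, it slides with 2 to 5 N; its tip is clear of the staple from 0.015 on, and then the lid may be let go.
- staple: Steel loop on the chest's front wall, over the bolt's tongue. The seal lifts the lid, so a small lip at the tongue's tip hooks behind the loop and stops the bolt at 0.002. Pressing down on the tab with 10 to 16 N (it differs) lowers the lip clear; keep 18 to 20 N while it slides. The loop bends at 22 N. Origin as the chest's.
- rim: Front rim of the chest, a 6 mm wide ledge under the lid's front edge. The lid, squeezing its rubber seal, comes down on it at 13 to 19 N of press on the tab; from about 28 N on the tab, or if it is brought down with a jerk, it is crushed there (15 N on the rim). Origin as the chest's.
- handle (a point): Middle of the lid handle's round bar, 10 mm thick, 64 mm long along the chest's y, 34 mm above the case, between the dials (142 mm from the hinge line when shut). Lifting it takes about 4 to 8 N.
- hinge (a point): Middle of the lid's hinge line, which runs along the chest's y at its rear (+x) top edge, 95 mm above the bench.
- lid (a joint): Lid angle, rad: 0 shut, grows as the front rises (turning about the chest's +y through the hinge), up to 1.5 (0.75 is half open). The stiff, counterbalanced hinge holds the lid wherever it is left open.
- glue_mid (a point): White glue bottle, 64 mm across, 205 mm tall, standing beside the chest; the point is on its axis 80 mm up. Leave alone.
- block_mid (a point): Cork sanding block, 110 x 65 x 32 mm, lying beside the chest; point at its centre. Leave alone.
- square_mid (a point): Try square lying beside the chest: wooden stock 18 x 120 x 18 mm (the point is its centre), steel blade 200 mm long. Leave alone.

How it is judged:
On the way, in this order (a step that is already met when the one before it is completed fails the run):
1. left dial at 7 and right dial at 2 (distance between dial_left_number and index_left below 0.005 m and distance between dial_right_number and index_right below 0.005 m), for 0.2 s.
2. bolt fully drawn, the lid still down (value of joint bolt above 0.0165 m and value of joint lid below 0.1 rad), for 0.2 s.
At the end, for the whole second after the job is handed in: The left dial shows 7 and the right one 2 (each within 5 mm at the index mark), the bolt is drawn at least 16.5 mm, and the lid stands open by itself at more than 0.6 rad (34 degrees), at rest (all of step 1 and value of joint bolt above 0.0165 m and value of joint lid above 0.6 rad and velocity of joint lid between -0.05 and 0.05 rad/s); the robot touches nothing.
It fails at once if the bolt or the lid is forced against the staple with over 22 N (contact force between bolt and staple above 22 N).
It fails at once if the lid is crushed down on the chest's rim with over 15 N (contact force between lid and rim above 15 N).
It fails at once if the glue bottle beside the chest is pushed more than 30 mm (distance of glue_mid from where it was at the start of the episode above 0.03 m).
It fails at once if the sanding block beside the chest is pushed more than 30 mm (distance of block_mid from where it was at the start of the episode above 0.03 m).
It fails at once if the try square beside the chest is pushed more than 30 mm (distance of square_mid from where it was at the start of the episode above 0.03 m).
It also fails if it takes over 72 s, if anything falls off the work surface, if the arm or the gripper's body presses on something with over 40 N, if the wrist force passes 120 N, or if a joint passes its speed limit or range.

## Robot

A 7-joint arm with a two-finger parallel gripper is mounted at the origin on the work surface. World frame = base frame: x ahead of the robot, y to its left, z up, the work surface at z = 0. Lengths are in m, angles in rad, forces in N, time in s.
With the tool pointing down it reaches from about 0.425 to 0.8 m from the base axis. Payload 8.3 kg.
Tool frame: the origin (TCP) lies between the finger pads; the fingertips stand 11 mm ahead of it and the grasp point (between the pads) lies 8 mm behind it; y points along the fingers, z is the direction in which the jaws open and shut, and the axes are right-handed (so a half turn about y gives the same grasp; the last joint's range is limited). The gripper opens to 85 mm and grips with 20 to 120 N. Pads are 22 mm wide; open, the fingers measure 114 mm over their backs; the gripper's body (76 mm by 85 mm) begins 54 mm behind the grasp point. The pads swing forward as they close: fully open they stand 13 mm farther back than shut.
Start: joints at [-1.361, 0.383, 0.016, 1.37, -0.006, 1.388, -0.046], TCP at [0.168, 0.602, 0.242] pointing down, gripper open.
Joint ranges: [-2.95, 2.95], [-0.25, 2.06], [-1.52, 1.56], [0.18, 2.33], [-1.44, 4.58], [0.02, 2.06], [-3.01, 3.01]. Speed limits (rad/s): [2.39, 2.39, 3.01, 3.01, 3.14, 3.14, 3.14].

## Interface

Orientations are given as a unit quaternion [x, y, z, w].
In Python, from bench import ctrl gives the robot as it stands. The module is installed in compiled form; this text tells all that it offers.
- The arm moves only by the shell command python3 -m crank 'ROWS' [FORCE]. ROWS is JSON, a list of rows, each an object of numbers: "dx", "dy", "dz": the shift along the tool's x, y, z in mm; "roll": the turn about the tool's y in degrees; "fingers": the finger opening in mm, from 0 to 85.4. In form: [{"dx": .., "dy": .., "dz": .., "roll": .., "fingers": ..}, ...]. A call has 1 to 20 rows; each row is the pose to reach, as a shift and turn from the pose commanded when the call began, along the tool's axes at that moment; what a row does not reach only later rows make up. A row lasts 1/8 s, in which the tool goes at most 62.5 mm and 10.7 degrees, less where a joint would pass 70% of its speed; a pose out of reach is approached as far as the arm can. A call with a gripper value outside its range is refused whole. The fingers move at their own pace and stop on an object; FORCE is the grip in N (left out, the last holds). Time passes only in rows, so rows that repeat a pose let the fingers close. It gives the time, the measured TCP pose, the force and the opening at its end, in the units of the state.
- ctrl.sense(): the state, without advancing time (a new reading comes with each control period).
- ctrl.snapshot(name): name is "scene" or "top"; returns a dict with "frame" (400x640x3 uint8, red, green, blue), "mtx" (3x3 intrinsics, pixels), "k1" (the pictures are not rectified: a ray, as slopes to the right and down, at radius r is drawn at 1 + k1 r^2 times it, then the intrinsics apply), "xyz" and "rotation" of the camera in the world. Camera axes: x right, y up, looking along -z (the intrinsics and any distortion apply to the point x, -y, -z); pixel columns grow to the right and rows downward; lengths in m; the calibration is good to about 2 mm. A picture is of the moment at which its call begins. There is no depth.
- ctrl.close_job(): hands the job in, once; it reports no verdict.
The state is a dict: "t": time; "joint_positions": joint angles; "joint_velocities": joint speeds; "tau": joint torques, N m; "position": TCP position; "orientation": TCP orientation; "contact_force": force on the tool from outside, world axes, zero at the start; "ft_torque": the same for the moment, N m; "grip_width": opening from 0.0 (shut) to 1.0 (fully open).
Only numpy, scipy, OpenCV 4.12 (cv2) and the standard library are available. Lean on these libraries where they do the work, as an engineer would, in place of code of your own. Each camera call takes 0.05 s, during which the arm holds its last target. There are 200 camera calls.

## Working session

There is one attempt and no reset: what is moved stays moved. The work goes in short steps, Python scripts to look and compute and a shell command to move; the robot and the scene stay as the last step left them, time stands still between calls to the robot, and variables do not carry over. Pictures are saved under pics/ and viewed, about 8 in all and at most 12, crops included, and the job is handed in when it is done.

```bash
mkdir -p pics; cat > h.py <<'E'
import numpy as np, cv2
from scipy.spatial.transform import Rotation as R
from bench import ctrl
def snap(n,f=None):
    s=ctrl.snapshot(n)
    if f: cv2.imwrite('pics/'+f,cv2.cvtColor(s['frame'],cv2.COLOR_RGB2BGR))
    return s
def rot(s):
    r=np.array(s['rotation'],float)
    return r if r.shape==(3,3) else R.from_quat(r).as_matrix()
def ray(s,px):
    d=np.array([s['k1'],0,0,0,0],float)
    # k1 forward model equals OpenCV's radial k1
    p=cv2.undistortPointsIter(np.array([[px]],float),np.array(s['mtx'],float),d,None,None,(3,50,1e-10))[0,0]
    v=rot(s)@np.array([p[0],-p[1],-1]); return np.array(s['xyz'],float),v
def onz(s,px,z):
    o,v=ray(s,px); return o+v*(z-o[2])/v[2]
def proj(s,P):
    c=rot(s).T@(np.array(P,float)-np.array(s['xyz']))
    q=np.array([[[c[0],-c[1],-c[2]]]])
    return cv2.projectPoints(q,np.zeros(3),np.zeros(3),np.array(s['mtx'],float),np.array([s['k1'],0,0,0,0],float))[0][0,0]
E
python3 - <<'E'
from h import *
for n in('top','scene'):
    s=snap(n,n+'0.png'); print(n,s['mtx'],s['k1'],s['xyz'],s['rotation'])
st=ctrl.sense(); print(st)
E
```

```text
top [[385.56357012   0.         309.17741213]
 [  0.         385.56357012 195.54267765]
 [  0.           0.           1.        ]] 0.0002757520342458511 [0.51245795 0.0478619  1.21287924] [-0.00700855  0.02069094  0.71420029 -0.69960039]
scene [[403.77149179   0.         322.99090625]
 [  0.         403.77149179 200.47048413]
 [  0.           0.           1.        ]] 0.004875117317377831 [ 1.31374416 -0.4762344   0.68149249] [0.42195412 0.22610034 0.41282433 0.77486091]
{'t': 0.1, 'joint_positions': array([-1.36087307,  0.38414811,  0.01639014,  1.37107865, -0.00630747,
        1.38823315, -0.04650492]), 'joint_velocities': array([ 0.00011209, -0.00195666,  0.00072377, -0.00208041,  0.00206973,
        0.00144873,  0.0005978 ]), 'tau': array([ 3.84466155e-03, -6.29139018e+01,  8.48084204e-01, -3.72756314e+01,
        1.68430468e-02,  1.06432821e-02, -6.91620721e-05]), 'position': array([0.16825396, 0.60145002, 0.24136931]), 'orientation': array([ 0.70117777, -0.09622183,  0.09606545, -0.6999018 ]), 'contact_force': array([ 0.41241878, -0.65291545,  0.2113463 ]), 'ft_torque': array([ 0.00181172, -0.00815307,  0.05310869]), 'grip_width': 0.999623515621539}
```

View pics/top0.png

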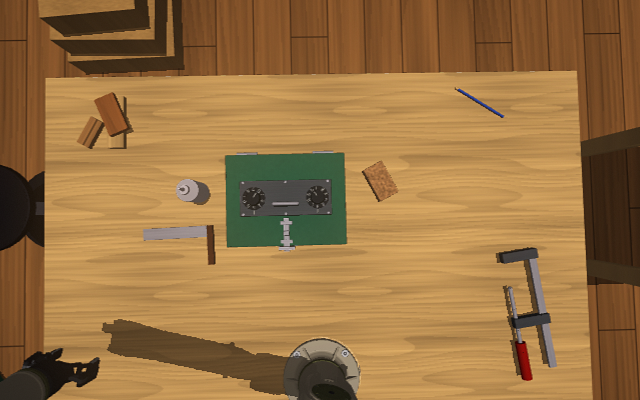

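View pics/scene0.png

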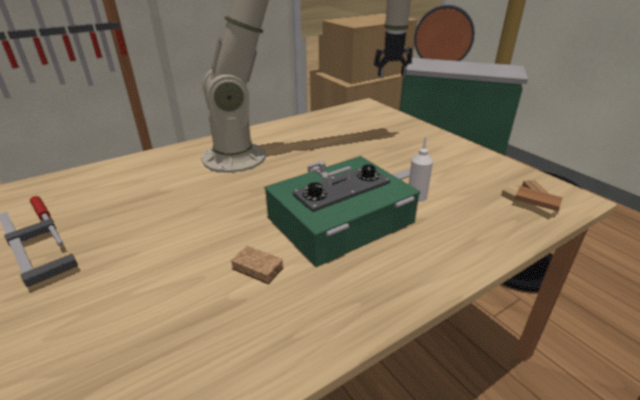

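The top view shows the chest at u 225–346, v 153–247. The left dial is near (254,198), the right dial (318,196), the handle (285,204) and the tab (287,232). The glue bottle and try square are on the left, the cork block on the right.

```bash
python3 - <<'E'
from h import *
s=snap('top'); f=s['frame']; hsv=cv2.cvtColor(f,cv2.COLOR_RGB2HSV)
m=cv2.inRange(hsv,(60,70,30),(95,255,255)); m[:140]=0; m[260:]=0
c=max(cv2.findContours(m,0,2)[0],key=cv2.contourArea)
box=cv2.boxPoints(cv2.minAreaRect(c)); print(box)
W=np.array([onz(s,p,.107)[:2] for p in box]);print(W)
ctr=W.mean(0); e=sorted([(W[(i+1)%4]-W[i]) for i in range(4)],key=lambda d:d[0])[-1]
print('ctr',ctr,'yaw',np.degrees(np.arctan2(e[1],e[0])),[np.linalg.norm(W[(i+1)%4]-W[i]) for i in range(4)])
for n,p,z in(('L',(254,198),.149),('R',(318,196),.149),('han',(285.5,204),.16),('tab',(287,232),.137),('glue',(184,189),.2),('sqend',(211,264),.018),('sqtop',(210,226),.018),('block',(380,181),.032)): print(n,onz(s,p,z))
a=f[175:255,225:350]; a=cv2.resize(a,None,fx=6,fy=6,interpolation=cv2.INTER_CUBIC)
cv2.imwrite('pics/crop1.png',cv2.cvtColor(a,cv2.COLOR_RGB2BGR))
E
```

```text
[[224.89026 155.28163]
 [343.4308  152.52486]
 [345.55078 243.68486]
 [227.01025 246.44164]]
[[ 0.67614018  0.26553672]
 [ 0.67790539 -0.07555127]
 [ 0.41561667 -0.0751965 ]
 [ 0.41545826  0.26277602]]
ctr [0.54628012 0.09439124] yaw 0.6067560916471068 [np.float64(0.341092559741069), np.float64(0.2622889653345187), np.float64(0.3379725608865053), np.float64(0.26069653608687143)]
L [0.55025929 0.1789145  0.149     ]
R [0.5521895  0.00248223 0.149     ]
han [0.53174624 0.09212076 0.16      ]
tab [0.45427067 0.09037118 0.137     ]
glue [0.57571769 0.35482232 0.2       ]
sqend [0.35517675 0.3296307  0.018     ]
sqtop [0.47146696 0.33141104 0.018     ]
block [ 0.59891555 -0.19461818  0.032     ]
```

View pics/crop1.png

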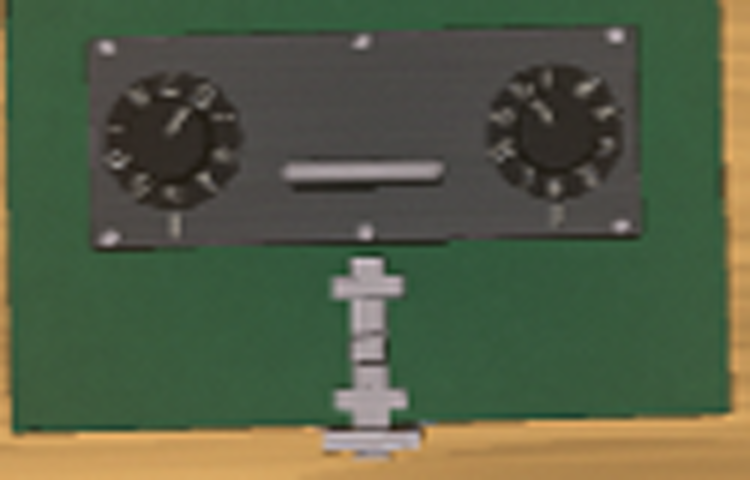

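The left dial's 0 sits 36° clockwise of the far side, so it shows 4 and needs +3 clicks (108° anticlockwise). The right dial's 0 sits 36° anticlockwise, so it shows 6 and needs −4 clicks (144° clockwise). I'll move above the left dial first.

```bash
cat > go.py <<'E'
import sys; from h import *
st=ctrl.sense(); M=R.from_quat(st['orientation']).as_matrix()
print('t',round(st['t'],2),'p',st['position'].round(4),'x',M[:,0].round(3),'y',M[:,1].round(3),'z',M[:,2].round(3),'q7',st['joint_positions'].round(2),'F',st['contact_force'].round(2),'g',round(st['grip_width'],3))
if len(sys.argv)>3: print('shift mm',(M.T@(np.array(sys.argv[1:4],float)-st['position'])*1000).round(1))
E
python3 go.py 0.5503 0.179 0.200
```

```text
t 0.15 p [0.1683 0.6015 0.2415] x [ 0.963 -0.269 -0.   ] y [-0.    -0.002 -1.   ] z [ 0.269  0.963 -0.002] q7 [-1.36  0.38  0.02  1.37 -0.01  1.39 -0.05] F [1.   0.26 0.88] g 1.004
shift mm [ 481.7   42.  -303.9]
```

```bash
python3 -m crank '[{"dx":60,"dy":0,"dz":-38,"roll":0,"fingers":60},{"dx":115,"dy":0,"dz":-73,"roll":6,"fingers":60},{"dx":165,"dy":0,"dz":-104,"roll":12,"fingers":60},{"dx":215,"dy":0,"dz":-136,"roll":18,"fingers":60},{"dx":265,"dy":0,"dz":-167,"roll":24,"fingers":60},{"dx":315,"dy":0,"dz":-199,"roll":30,"fingers":60},{"dx":365,"dy":0,"dz":-230,"roll":34,"fingers":60},{"dx":415,"dy":0,"dz":-262,"roll":38,"fingers":60},{"dx":460,"dy":10,"dz":-290,"roll":38,"fingers":60},{"dx":482,"dy":30,"dz":-304,"roll":38,"fingers":60},{"dx":482,"dy":42,"dz":-304,"roll":38,"fingers":60},{"dx":482,"dy":42,"dz":-304,"roll":38,"fingers":60}]' 40; python3 go.py .5503 .179 .139; python3 - <<'E'
from h import *
s=snap('top'); f=s['frame']; t=snap('scene')['frame'][130:250,240:450]
a=cv2.resize(f[150:250,210:360],(600,400),interpolation=2); b=cv2.resize(t,(600,343),interpolation=2)[:200]
cv2.imwrite('pics/p4.png',np.vstack([a,b])[:,:,::-1])
E
```

```text
t: 1.65
position: [0.5494, 0.1802, 0.199]
orientation: [0.632, -0.319, 0.318, -0.631]
contact_force: [-0.8, 0.2, -0.3]
grip_width: 0.699
t 1.65 p [0.5494 0.1802 0.199 ] x [ 0.594 -0.805 -0.001] y [-0.003 -0.    -1.   ] z [ 0.805  0.594 -0.002] q7 [-0.7   0.32  0.42  1.58 -0.14  1.27  0.37] F [-0.81  0.19 -0.28] g 0.699
shift mm [ 1.6 60.   0.2]
```

View pics/p4.png

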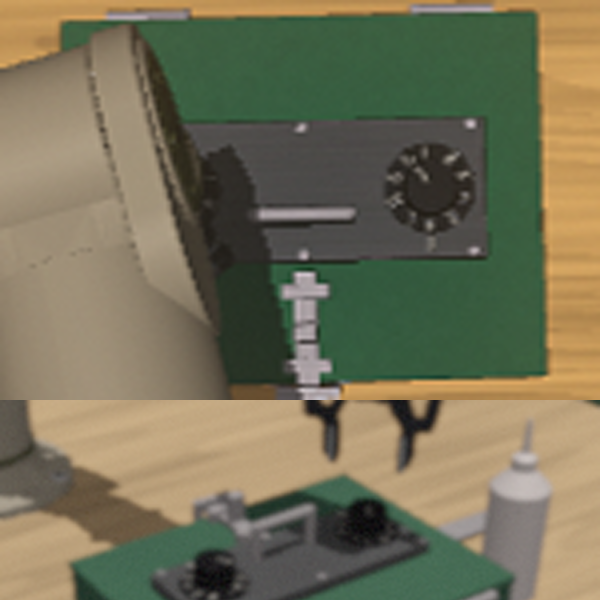

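The gripper hangs over the left dial. Next I lower and close.

```bash
python3 -m crank '[{"dx":1.6,"dy":30,"dz":0,"roll":0,"fingers":60},{"dx":1.6,"dy":52,"dz":0,"roll":0,"fingers":60},{"dx":1.6,"dy":60,"dz":0,"roll":0,"fingers":60},{"dx":1.6,"dy":60,"dz":0,"roll":0,"fingers":34},{"dx":1.6,"dy":60,"dz":0,"roll":0,"fingers":30},{"dx":1.6,"dy":60,"dz":0,"roll":0,"fingers":30},{"dx":1.6,"dy":60,"dz":0,"roll":0,"fingers":30}]' 40; python3 go.py
```

```text
t: 2.62
position: [0.5537, 0.1805, 0.1422]
orientation: [-0.629, 0.317, -0.32, 0.633]
contact_force: [8.9, 6.6, -6.5]
grip_width: 0.427
t 2.62 p [0.5537 0.1805 0.1422] x [ 0.595 -0.804  0.001] y [ 0.006  0.003 -1.   ] z [0.804 0.594 0.007] q7 [-0.69  0.37  0.41  1.65 -0.16  1.14  0.4 ] F [ 8.88  6.6  -6.48] g 0.427
```

```bash
python3 -m crank '[{"dx":0.5,"dy":0,"dz":3.5,"roll":0,"fingers":30},{"dx":0.5,"dy":0,"dz":3.5,"roll":-10,"fingers":30},{"dx":0.5,"dy":0,"dz":3.5,"roll":-20,"fingers":30},{"dx":0.5,"dy":0,"dz":3.5,"roll":-30,"fingers":30},{"dx":0.5,"dy":0,"dz":3.5,"roll":-40,"fingers":30},{"dx":0.5,"dy":0,"dz":3.5,"roll":-50,"fingers":30},{"dx":0.5,"dy":0,"dz":3.5,"roll":-60,"fingers":30},{"dx":0.5,"dy":0,"dz":3.5,"roll":-70,"fingers":30},{"dx":0.5,"dy":0,"dz":3.5,"roll":-80,"fingers":30},{"dx":0.5,"dy":0,"dz":3.5,"roll":-90,"fingers":30},{"dx":0.5,"dy":0,"dz":3.5,"roll":-100,"fingers":30},{"dx":0.5,"dy":0,"dz":3.5,"roll":-108,"fingers":30},{"dx":0.5,"dy":0,"dz":3.5,"roll":-109,"fingers":30},{"dx":0.5,"dy":0,"dz":3.5,"roll":-109,"fingers":30}]' 50; python3 go.py
```

```text
t: 4.38
position: [0.5541, 0.1881, 0.1422]
orientation: [-0.622, -0.333, 0.329, 0.627]
contact_force: [-1.8, 21.1, -1.1]
grip_width: 0.421
t 4.38 p [0.5541 0.1881 0.1422] x [0.562 0.827 0.009] y [ 0.002  0.009 -1.   ] z [-0.827  0.562  0.004] q7 [-0.44  0.36  0.08  1.63 -0.04  1.15  2.2 ] F [-1.77 21.12 -1.05] g 0.421
```

```bash
python3 -m crank '[{"dx":0,"dy":0,"dz":0,"roll":0,"fingers":60},{"dx":0,"dy":0,"dz":0,"roll":0,"fingers":60},{"dx":0,"dy":-30,"dz":0,"roll":0,"fingers":60},{"dx":0,"dy":-61,"dz":0,"roll":0,"fingers":60},{"dx":0,"dy":-61,"dz":0,"roll":0,"fingers":60}]'; python3 go.py .554 .006 .200
```

```text
t: 5.0
position: [0.5566, 0.179, 0.2046]
orientation: [0.627, 0.33, -0.326, -0.626]
contact_force: [0.1, 0.0, -0.3]
grip_width: 0.706
t 5.0 p [0.5566 0.179  0.2046] x [0.57  0.822 0.004] y [ 0.005  0.001 -1.   ] z [-0.822  0.57  -0.004] q7 [-0.44  0.31  0.09  1.55 -0.03  1.27  2.19] F [ 0.14  0.01 -0.27] g 0.706
shift mm [-143.7    4.4  -96.4]
```

```bash
python3 -m crank '[{"dx":-50,"dy":0,"dz":-33,"roll":0},{"dx":-100,"dy":0,"dz":-67,"roll":0},{"dx":-140,"dy":0,"dz":-94,"roll":0},{"dx":-144,"dy":0,"dz":-96,"roll":0},{"dx":-144,"dy":0,"dz":-96,"roll":0}]'; python3 go.py .554 .006 .140;  python3 - <<'E'
from h import *
s=snap('top'); f=s['frame']; t=snap('scene')['frame'][130:250,240:450]
a=cv2.resize(f[160:250,220:355],(600,400),interpolation=2); b=cv2.resize(t,(600,343),interpolation=2)[:200]
cv2.imwrite('pics/p5.png',np.vstack([a,b])[:,:,::-1])
E
```

```text
t 5.0 p [0.5566 0.179  0.2046] x [0.57  0.822 0.004] y [ 0.005  0.001 -1.   ] z [-0.822  0.57  -0.004] q7 [-0.44  0.31  0.09  1.55 -0.03  1.27  2.19] F [ 0.14  0.01 -0.27] g 0.706
shift mm [-144.    64.4  -96.2]invalid input at $[0]: expected keys dx, dy, dz, roll, fingers
```

View pics/p5.png

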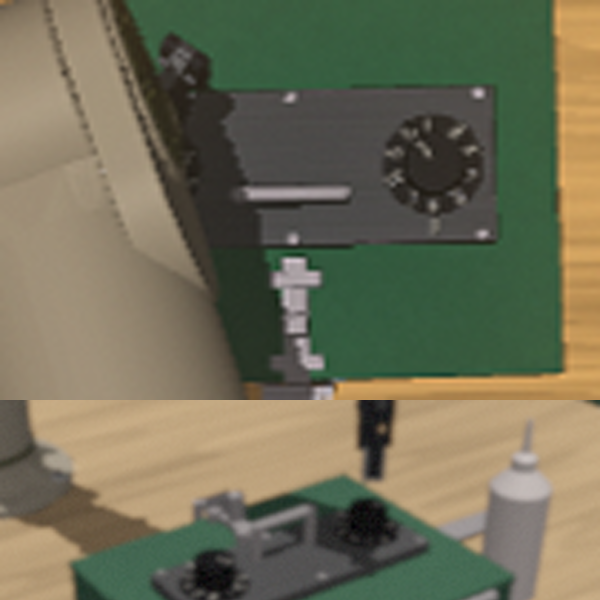

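The call was refused because of the missing `fingers` keys, so the arm is still over the left dial. I'll repeat the move with them.

```bash
python3 -m crank '[{"dx":-50,"dy":0,"dz":-33,"roll":0,"fingers":60},{"dx":-100,"dy":0,"dz":-67,"roll":0,"fingers":60},{"dx":-140,"dy":0,"dz":-94,"roll":0,"fingers":60},{"dx":-144,"dy":0,"dz":-96,"roll":0,"fingers":60},{"dx":-144,"dy":0,"dz":-96,"roll":0,"fingers":60}]'; python3 go.py .554 .006 .140;  python3 - <<'E'
from h import *
s=snap('top'); f=s['frame']; t=snap('scene')['frame'][130:250,240:450]
a=cv2.resize(f[160:250,220:355],(600,400),interpolation=2); b=cv2.resize(t,(600,343),interpolation=2)[:200]
cv2.imwrite('pics/p6.png',np.vstack([a,b])[:,:,::-1])
E
```

```text
t: 5.72
position: [0.5514, 0.0066, 0.2004]
orientation: [-0.626, -0.328, 0.329, 0.627]
contact_force: [-0.5, 0.1, 0.1]
grip_width: 0.703
t 5.72 p [0.5514 0.0066 0.2004] x [ 0.569  0.822 -0.001] y [-0.002  0.    -1.   ] z [-0.822  0.569  0.001] q7 [-0.22  0.25  0.18  1.65 -0.05  1.25  2.51] F [-0.45  0.13  0.09] g 0.703
shift mm [ 1.  60.4 -2.6]
```

View pics/p6.png

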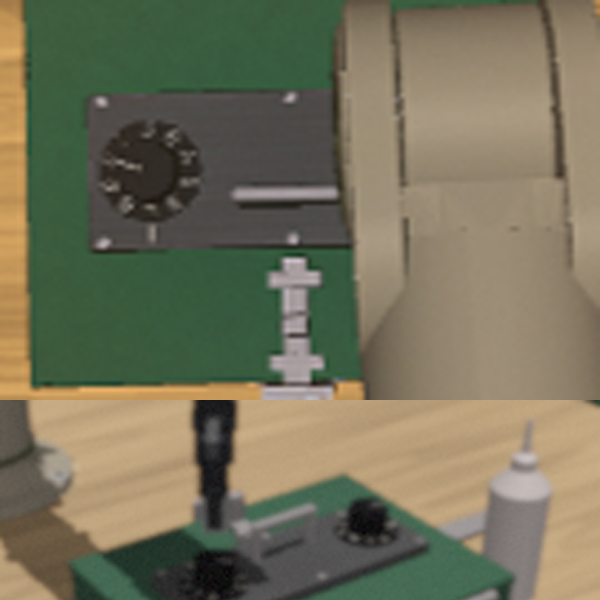

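The left dial's white line now points just above left (115,162 from centre 150,170), with a 7 at the index mark, so it shows 7. Now the right dial.

```bash
python3 -m crank '[{"dx":1,"dy":30,"dz":-2.5,"roll":0,"fingers":60},{"dx":1,"dy":52,"dz":-2.5,"roll":0,"fingers":60},{"dx":1,"dy":60,"dz":-2.5,"roll":0,"fingers":60},{"dx":1,"dy":60,"dz":-2.5,"roll":0,"fingers":34},{"dx":1,"dy":60,"dz":-2.5,"roll":0,"fingers":30},{"dx":1,"dy":60,"dz":-2.5,"roll":0,"fingers":30},{"dx":1,"dy":60,"dz":-2.5,"roll":0,"fingers":30}]' 50; python3 go.py
```

```text
t: 6.7
position: [0.554, 0.0073, 0.142]
orientation: [-0.625, -0.329, 0.329, 0.626]
contact_force: [-4.3, 2.7, 0.7]
grip_width: 0.425
t 6.7 p [0.554  0.0073 0.142 ] x [0.567 0.824 0.001] y [-0.001  0.001 -1.   ] z [-0.824  0.567  0.001] q7 [-0.22  0.3   0.18  1.71 -0.06  1.13  2.52] F [-4.29  2.68  0.69] g 0.425
```

```bash
python3 -m crank '[{"dx":0,"dy":0,"dz":1,"roll":10,"fingers":30},{"dx":0,"dy":0,"dz":1,"roll":20,"fingers":30},{"dx":0,"dy":0,"dz":1,"roll":30,"fingers":30},{"dx":0,"dy":0,"dz":1,"roll":40,"fingers":30},{"dx":0,"dy":0,"dz":1,"roll":50,"fingers":30},{"dx":0,"dy":0,"dz":1,"roll":60,"fingers":30},{"dx":0,"dy":0,"dz":1,"roll":70,"fingers":30},{"dx":0,"dy":0,"dz":1,"roll":80,"fingers":30},{"dx":0,"dy":0,"dz":1,"roll":90,"fingers":30},{"dx":0,"dy":0,"dz":1,"roll":100,"fingers":30},{"dx":0,"dy":0,"dz":1,"roll":110,"fingers":30},{"dx":0,"dy":0,"dz":1,"roll":120,"fingers":30},{"dx":0,"dy":0,"dz":1,"roll":130,"fingers":30},{"dx":0,"dy":0,"dz":1,"roll":140,"fingers":30},{"dx":0,"dy":0,"dz":1,"roll":145,"fingers":30},{"dx":0,"dy":0,"dz":1,"roll":145,"fingers":30},{"dx":0,"dy":0,"dz":1,"roll":145,"fingers":30}]' 50; python3 go.py;python3 -m crank '[{"dx":0,"dy":0,"dz":0,"roll":0,"fingers":60},{"dx":0,"dy":0,"dz":0,"roll":0,"fingers":60},{"dx":0,"dy":-30,"dz":0,"roll":0,"fingers":60},{"dx":0,"dy":-60,"dz":0,"roll":0,"fingers":60},{"dx":0,"dy":-60,"dz":0,"roll":0,"fingers":60}]'; python3 go.py 0.4555 .0915 .200
```

```text
t: 8.82
position: [0.5521, 0.0017, 0.142]
orientation: [0.502, -0.499, 0.5, -0.499]
contact_force: [-9.2, -12.9, 5.4]
grip_width: 0.426
t 8.82 p [0.5521 0.0017 0.142 ] x [ 0.002 -1.     0.004] y [-0.003 -0.004 -1.   ] z [ 1.     0.002 -0.003] q7 [-0.54  0.33  0.58  1.73 -0.2   1.14  0.11] F [ -9.17 -12.91   5.41] g 0.426
t: 9.45
position: [0.5556, 0.0072, 0.2043]
orientation: [-0.5, 0.497, -0.499, 0.504]
contact_force: [-0.2, -0.3, -0.7]
grip_width: 0.704
t 9.45 p [0.5556 0.0072 0.2043] x [ 0.008 -1.    -0.001] y [ 0.006  0.001 -1.   ] z [1.    0.008 0.006] q7 [-0.56  0.28  0.59  1.65 -0.16  1.26  0.08] F [-0.2  -0.3  -0.67] g 0.704
shift mm [-85.    3.8 -99.4]
```

```bash
python3 -m crank '[{"dx":-20,"dy":0,"dz":-25,"roll":-10,"fingers":50},{"dx":-43,"dy":0,"dz":-50,"roll":-20,"fingers":50},{"dx":-65,"dy":0,"dz":-75,"roll":-30,"fingers":50},{"dx":-86,"dy":0,"dz":-99,"roll":-40,"fingers":50},{"dx":-86,"dy":0,"dz":-99,"roll":-50,"fingers":50},{"dx":-86,"dy":0,"dz":-99,"roll":-60,"fingers":50},{"dx":-86,"dy":0,"dz":-99,"roll":-70,"fingers":50},{"dx":-86,"dy":0,"dz":-99,"roll":-80,"fingers":50},{"dx":-86,"dy":0,"dz":-99,"roll":-90,"fingers":50},{"dx":-86,"dy":0,"dz":-99,"roll":-90,"fingers":50},{"dx":-86,"dy":0,"dz":-99,"roll":-90,"fingers":50}]'; python3 go.py 0.455 .093 .142; python3 - <<'E'
from h import *
s=snap('top'); f=s['frame']; t=snap('scene')['frame'][130:220,260:400]
print('tab',onz(s,(286.7,233),.146),'case front',onz(s,(286.7,215.5),.121))
a=cv2.resize(f[170:250,220:355],(600,356),interpolation=2); b=cv2.resize(t,(600,386),interpolation=2)[:244]
cv2.imwrite('pics/p7.png',np.vstack([a,b])[:,:,::-1])
E
```

```text
t: 10.82
position: [0.454, 0.0921, 0.2011]
orientation: [0.707, 0.001, -0.001, -0.707]
contact_force: [0.5, 0.4, -0.4]
grip_width: 0.586
t 10.82 p [0.454  0.0921 0.2011] x [ 1.     0.003 -0.   ] y [-0. -0. -1.] z [-0.003  1.    -0.   ] q7 [-0.67  0.05  0.42  1.87 -0.02  1.22  1.33] F [ 0.55  0.36 -0.35] g 0.586
shift mm [ 1.  59.1  0.9]
tab [0.45202813 0.09089301 0.146     ] case front [0.49990326 0.090978   0.121     ]
```

View pics/p7.png

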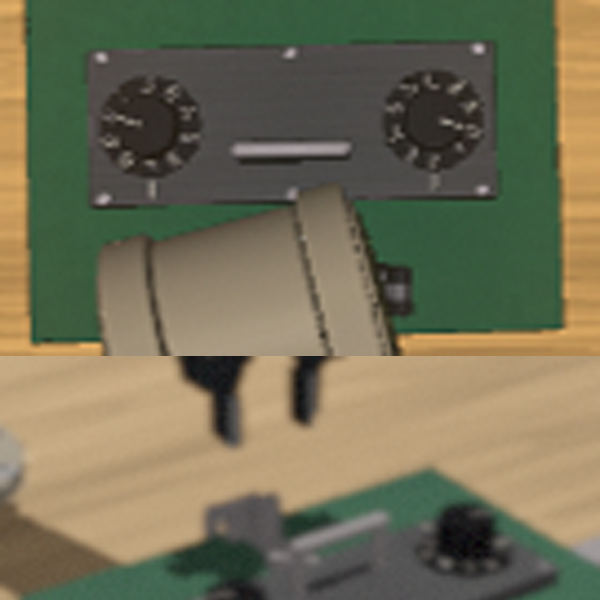

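The right dial's line points right and slightly down (455,125), so it shows 2. The left still shows 7. Next I take hold of the tab, jaws along the chest's y.

```bash
python3 -m crank '[{"dx":1,"dy":30,"dz":1,"roll":0,"fingers":40},{"dx":1,"dy":54,"dz":1,"roll":0,"fingers":40},{"dx":1,"dy":62,"dz":1,"roll":0,"fingers":40},{"dx":1,"dy":62,"dz":1,"roll":0,"fingers":40}]' 50; python3 go.py; python3 -m crank '[{"dx":0,"dy":0,"dz":0,"roll":0,"fingers":22},{"dx":0,"dy":0,"dz":0,"roll":0,"fingers":16},{"dx":0,"dy":0,"dz":0,"roll":0,"fingers":12},{"dx":0,"dy":0,"dz":0,"roll":0,"fingers":8},{"dx":0,"dy":0,"dz":0,"roll":0,"fingers":8},{"dx":0,"dy":0,"dz":0,"roll":0,"fingers":8}]'; python3 go.py
```

```text
t: 11.42
position: [0.455, 0.0929, 0.1393]
orientation: [0.707, 0.002, -0.002, -0.707]
contact_force: [0.8, -0.0, -0.9]
grip_width: 0.47
t 11.43 p [0.455  0.0929 0.1393] x [ 1.     0.006 -0.001] y [-0.001 -0.    -1.   ] z [-0.006  1.    -0.   ] q7 [-0.66  0.12  0.42  1.95 -0.06  1.08  1.36] F [ 0.85 -0.01 -0.86] g 0.47
t: 12.18
position: [0.4558, 0.0941, 0.1404]
orientation: [-0.706, -0.003, 0.002, 0.708]
contact_force: [-1.1, 4.7, 6.7]
grip_width: 0.171
t 12.18 p [0.4558 0.0941 0.1404] x [1.    0.007 0.002] y [ 0.002  0.002 -1.   ] z [-0.007  1.     0.002] q7 [-0.66  0.12  0.42  1.95 -0.06  1.08  1.36] F [-1.13  4.67  6.71] g 0.171
```

```bash
python3 -m crank '[{"dx":0,"dy":1,"dz":0.5,"roll":0,"fingers":8},{"dx":0,"dy":1,"dz":0.5,"roll":0,"fingers":8},{"dx":0,"dy":1,"dz":0.5,"roll":0,"fingers":8}]'; python3 go.py;  python3 -m crank '[{"dx":0,"dy":0.5,"dz":0.5,"roll":0,"fingers":8},{"dx":0,"dy":1,"dz":0.5,"roll":0,"fingers":8},{"dx":0,"dy":1,"dz":0.5,"roll":0,"fingers":8},{"dx":0,"dy":1,"dz":0.5,"roll":0,"fingers":8}]'; python3 go.py
```

```text
t: 12.55
position: [0.4559, 0.0942, 0.1395]
orientation: [-0.707, -0.003, 0.002, 0.708]
contact_force: [-2.1, 3.5, 9.0]
grip_width: 0.174
t 12.55 p [0.4559 0.0942 0.1395] x [1.    0.007 0.002] y [ 0.002  0.001 -1.   ] z [-0.007  1.     0.001] q7 [-0.66  0.12  0.42  1.95 -0.06  1.08  1.36] F [-2.14  3.46  8.96] g 0.174
t: 13.05
position: [0.4563, 0.0942, 0.1389]
orientation: [-0.707, -0.003, 0.001, 0.708]
contact_force: [-1.6, 2.5, 11.4]
grip_width: 0.167
t 13.05 p [0.4563 0.0942 0.1389] x [1.    0.006 0.003] y [ 0.003  0.001 -1.   ] z [-0.006  1.     0.001] q7 [-0.66  0.12  0.42  1.95 -0.06  1.08  1.36] F [-1.58  2.48 11.41] g 0.167
```

```bash
python3 -m crank '[{"dx":0,"dy":0.5,"dz":0.3,"roll":0,"fingers":8},{"dx":0,"dy":1,"dz":0.3,"roll":0,"fingers":8},{"dx":0,"dy":1.5,"dz":0.3,"roll":0,"fingers":8},{"dx":0,"dy":1.5,"dz":0.3,"roll":0,"fingers":8},{"dx":0,"dy":1.5,"dz":0.3,"roll":0,"fingers":8}]'; python3 go.py; python3 -m crank '[{"dx":0,"dy":0.5,"dz":0,"roll":0,"fingers":8},{"dx":0,"dy":1,"dz":0,"roll":0,"fingers":8},{"dx":0,"dy":1,"dz":0,"roll":0,"fingers":8},{"dx":0,"dy":1,"dz":0,"roll":0,"fingers":8}]'; python3 go.py
```

```text
t: 13.68
position: [0.4569, 0.0943, 0.138]
orientation: [-0.707, -0.004, 0.001, 0.708]
contact_force: [-1.5, 0.9, 15.1]
grip_width: 0.173
t 13.68 p [0.4569 0.0943 0.138 ] x [1.    0.006 0.004] y [ 0.004  0.001 -1.   ] z [-0.006  1.     0.001] q7 [-0.66  0.12  0.42  1.95 -0.06  1.07  1.36] F [-1.52  0.91 15.1 ] g 0.173
t: 14.18
position: [0.4578, 0.0943, 0.1379]
orientation: [-0.706, -0.004, -0.0, 0.708]
contact_force: [-1.2, -1.3, 21.1]
grip_width: 0.165
t 14.18 p [0.4578 0.0943 0.1379] x [1.    0.006 0.006] y [ 0.006  0.002 -1.   ] z [-0.006  1.     0.002] q7 [-0.66  0.12  0.42  1.95 -0.06  1.07  1.36] F [-1.23 -1.28 21.11] g 0.165
```

```bash
python3 -m crank '[{"dx":0,"dy":-0.3,"dz":0,"roll":0,"fingers":8},{"dx":0.5,"dy":-0.3,"dz":0,"roll":0,"fingers":8},{"dx":1,"dy":-0.3,"dz":0,"roll":0,"fingers":8},{"dx":1,"dy":-0.3,"dz":0,"roll":0,"fingers":8}]'; python3 go.py; python3 -m crank '[{"dx":0.5,"dy":0,"dz":0,"roll":0,"fingers":8},{"dx":1,"dy":0,"dz":0,"roll":0,"fingers":8},{"dx":1,"dy":0,"dz":0,"roll":0,"fingers":8}]'; python3 go.py
```

```text
t: 14.68
position: [0.4585, 0.0943, 0.1379]
orientation: [-0.707, -0.004, 0.0, 0.708]
contact_force: [-0.8, 0.2, 19.3]
grip_width: 0.171
t 14.68 p [0.4585 0.0943 0.1379] x [1.    0.006 0.005] y [ 0.005  0.002 -1.   ] z [-0.006  1.     0.002] q7 [-0.66  0.13  0.42  1.95 -0.06  1.07  1.36] F [-0.76  0.16 19.31] g 0.171
t: 15.05
position: [0.4595, 0.0943, 0.138]
orientation: [-0.707, -0.004, 0.0, 0.708]
contact_force: [-2.8, -0.6, 19.5]
grip_width: 0.172
t 15.05 p [0.4595 0.0943 0.138 ] x [1.    0.006 0.005] y [ 0.005  0.002 -1.   ] z [-0.006  1.     0.002] q7 [-0.66  0.13  0.42  1.95 -0.06  1.07  1.36] F [-2.79 -0.57 19.53] g 0.172
```

```bash
python3 -m crank '[{"dx":0.6,"dy":0,"dz":0,"roll":0,"fingers":8},{"dx":1.3,"dy":0,"dz":0,"roll":0,"fingers":8},{"dx":2,"dy":0,"dz":0,"roll":0,"fingers":8},{"dx":2.5,"dy":0,"dz":0,"roll":0,"fingers":8},{"dx":3,"dy":0,"dz":0,"roll":0,"fingers":8},{"dx":3,"dy":0,"dz":0,"roll":0,"fingers":8}]'; python3 go.py|tail -1
```

```text
t: 15.8
position: [0.4625, 0.0943, 0.138]
orientation: [-0.707, -0.004, 0.0, 0.708]
contact_force: [-2.4, -0.2, 19.6]
grip_width: 0.167
t 15.8 p [0.4625 0.0943 0.138 ] x [1.    0.006 0.006] y [ 0.006  0.002 -1.   ] z [-0.006  1.     0.002] q7 [-0.65  0.13  0.42  1.94 -0.06  1.07  1.37] F [-2.41 -0.23 19.64] g 0.167
```

```bash
python3 -m crank '[{"dx":0.6,"dy":0.1,"dz":0,"roll":0,"fingers":8},{"dx":1.3,"dy":0.1,"dz":0,"roll":0,"fingers":8},{"dx":2,"dy":0.1,"dz":0,"roll":0,"fingers":8},{"dx":2.5,"dy":0.1,"dz":0,"roll":0,"fingers":8},{"dx":3,"dy":0.1,"dz":0,"roll":0,"fingers":8},{"dx":3,"dy":0.1,"dz":0,"roll":0,"fingers":8}]'; python3 go.py|tail -1
```

```text
t: 16.55
position: [0.4656, 0.0943, 0.138]
orientation: [-0.706, -0.004, 0.0, 0.708]
contact_force: [-2.4, 0.0, 19.6]
grip_width: 0.174
t 16.55 p [0.4656 0.0943 0.138 ] x [1.    0.006 0.006] y [ 0.006  0.002 -1.   ] z [-0.006  1.     0.002] q7 [-0.65  0.14  0.42  1.93 -0.07  1.07  1.37] F [-2.37  0.03 19.64] g 0.174
```

The bolt slides freely with about 2.4 N of pull at 19.6 N of press. I'll continue.

```bash
python3 -m crank '[{"dx":0.7,"dy":-0.1,"dz":0,"roll":0,"fingers":8},{"dx":1.4,"dy":-0.1,"dz":0,"roll":0,"fingers":8},{"dx":2.1,"dy":-0.1,"dz":0,"roll":0,"fingers":8},{"dx":2.8,"dy":-0.1,"dz":0,"roll":0,"fingers":8},{"dx":3.5,"dy":-0.1,"dz":0,"roll":0,"fingers":8},{"dx":4,"dy":-0.1,"dz":0,"roll":0,"fingers":8},{"dx":4,"dy":-0.1,"dz":0,"roll":0,"fingers":8}]'; python3 go.py|tail -1
```

```text
t: 17.42
position: [0.4696, 0.0943, 0.1381]
orientation: [-0.707, -0.004, 0.0, 0.708]
contact_force: [-2.1, 0.0, 19.5]
grip_width: 0.167
t 17.43 p [0.4696 0.0943 0.1381] x [1.    0.006 0.006] y [ 0.006  0.002 -1.   ] z [-0.006  1.     0.002] q7 [-0.65  0.15  0.42  1.92 -0.07  1.08  1.38] F [-2.12e+00  1.00e-02  1.95e+01] g 0.167
```

```bash
python3 -m crank '[{"dx":0.7,"dy":0,"dz":0,"roll":0,"fingers":8},{"dx":1.4,"dy":0,"dz":0,"roll":0,"fingers":8},{"dx":2.1,"dy":0,"dz":0,"roll":0,"fingers":8},{"dx":2.8,"dy":0,"dz":0,"roll":0,"fingers":8},{"dx":3.5,"dy":0,"dz":0,"roll":0,"fingers":8},{"dx":3.5,"dy":0,"dz":0,"roll":0,"fingers":8}]'; python3 go.py|tail -1
```

```text
t: 18.18
position: [0.4731, 0.0943, 0.1381]
orientation: [-0.707, -0.004, 0.0, 0.708]
contact_force: [-1.6, -0.5, 20.3]
grip_width: 0.17
t 18.18 p [0.4731 0.0943 0.1381] x [1.    0.006 0.006] y [ 0.006  0.002 -1.   ] z [-0.006  1.     0.002] q7 [-0.65  0.16  0.42  1.92 -0.07  1.08  1.38] F [-1.6  -0.51 20.32] g 0.17
```

```bash
python3 -m crank '[{"dx":0.5,"dy":-0.2,"dz":0,"roll":0,"fingers":8},{"dx":1,"dy":-0.2,"dz":0,"roll":0,"fingers":8},{"dx":1.5,"dy":-0.2,"dz":0,"roll":0,"fingers":8},{"dx":1.5,"dy":-0.2,"dz":0,"roll":0,"fingers":8}]'; python3 go.py|tail -1; python3 -m crank '[{"dx":0.5,"dy":0,"dz":0,"roll":0,"fingers":8},{"dx":1,"dy":0,"dz":0,"roll":0,"fingers":8},{"dx":1,"dy":0,"dz":0,"roll":0,"fingers":8}]'; python3 go.py|tail -1
```

```text
t: 18.68
position: [0.4743, 0.0944, 0.1381]
orientation: [-0.707, -0.004, 0.0, 0.708]
contact_force: [-2.4, -0.8, 19.6]
grip_width: 0.174
t 18.68 p [0.4743 0.0944 0.1381] x [1.    0.006 0.005] y [ 0.005  0.002 -1.   ] z [-0.006  1.     0.001] q7 [-0.64  0.16  0.42  1.91 -0.08  1.08  1.39] F [-2.4  -0.82 19.58] g 0.174
t: 19.05
position: [0.4744, 0.0944, 0.138]
orientation: [-0.707, -0.003, 0.001, 0.708]
contact_force: [-7.2, 0.5, 23.7]
grip_width: 0.17
t 19.05 p [0.4744 0.0944 0.138 ] x [1.    0.006 0.003] y [ 0.003  0.002 -1.   ] z [-0.006  1.     0.002] q7 [-0.64  0.16  0.42  1.91 -0.08  1.08  1.39] F [-7.18  0.53 23.7 ] g 0.17
```

The stop is reached: x stalls at 0.4744 while the pull rises to 7 N, after about 18.5 mm of travel. I'll ease off, release and rise.

```bash
python3 -m crank '[{"dx":-0.7,"dy":-1,"dz":0,"roll":0,"fingers":8},{"dx":-0.7,"dy":-2.5,"dz":0,"roll":0,"fingers":8},{"dx":-0.7,"dy":-4,"dz":0,"roll":0,"fingers":8},{"dx":-0.7,"dy":-4,"dz":0,"roll":0,"fingers":8}]'; python3 go.py|tail -1;  python3 -m crank '[{"dx":0,"dy":0,"dz":0,"roll":0,"fingers":40},{"dx":0,"dy":0,"dz":0,"roll":0,"fingers":40},{"dx":0,"dy":-30,"dz":0,"roll":0,"fingers":40},{"dx":0,"dy":-65,"dz":0,"roll":0,"fingers":40},{"dx":0,"dy":-65,"dz":0,"roll":10,"fingers":40},{"dx":0,"dy":-65,"dz":0,"roll":20,"fingers":40},{"dx":0,"dy":-65,"dz":0,"roll":30,"fingers":40},{"dx":0,"dy":-65,"dz":0,"roll":40,"fingers":40},{"dx":0,"dy":-65,"dz":0,"roll":50,"fingers":40},{"dx":0,"dy":-65,"dz":0,"roll":60,"fingers":40},{"dx":0,"dy":-65,"dz":0,"roll":70,"fingers":40},{"dx":0,"dy":-65,"dz":0,"roll":80,"fingers":40},{"dx":0,"dy":-65,"dz":0,"roll":90,"fingers":40},{"dx":0,"dy":-65,"dz":0,"roll":90,"fingers":40}]'; python3 go.py .534 .0945 .200; python3 - <<'E'
from h import *
s=snap('top'); f=s['frame']; t=snap('scene')['frame'][130:220,260:400]
a=cv2.resize(f[170:250,220:355],(600,356),interpolation=2); b=cv2.resize(t,(600,386),interpolation=2)[:244]
cv2.imwrite('pics/p8.png',np.vstack([a,b])[:,:,::-1])
for x in(.530,.534,.538): print(proj(s,(x,.0945,.155)))
E
```

```text
t: 19.55
position: [0.4734, 0.0943, 0.1402]
orientation: [-0.707, -0.003, 0.001, 0.707]
contact_force: [1.4, 0.5, 7.1]
grip_width: 0.172
t 19.55 p [0.4734 0.0943 0.1402] x [1.    0.006 0.002] y [ 0.002  0.    -1.   ] z [-0.006  1.     0.   ] q7 [-0.65  0.16  0.42  1.91 -0.07  1.09  1.38] F [1.39 0.53 7.11] g 0.172
t: 21.3
position: [0.472, 0.0941, 0.2038]
orientation: [0.502, -0.498, 0.498, -0.501]
contact_force: [-0.8, -0.0, 0.2]
grip_width: 0.47
t 21.3 p [0.472  0.0941 0.2038] x [ 0.007 -1.     0.001] y [-0.001 -0.001 -1.   ] z [ 1.     0.007 -0.001] q7 [-0.74  0.1   0.51  1.83 -0.05  1.23 -0.21] F [-0.78 -0.04  0.19] g 0.47
shift mm [ 0.1  3.7 62. ]
[284.72036068 204.68692257]
[284.69329178 203.22762335]
[284.66623067 201.76875465]
```

View pics/p8.png

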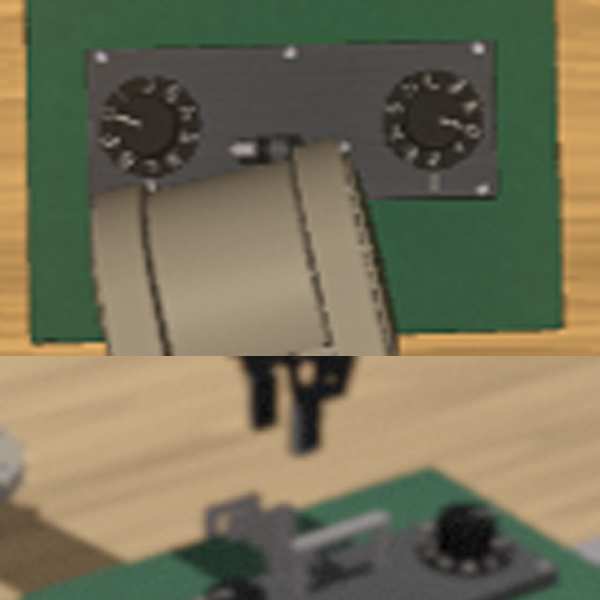

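The dials still read 7 and 2. The handle bar is at crop row 149, x ≈ 0.535. I move over it and grip lightly.

```bash
python3 -m crank '[{"dx":0,"dy":0,"dz":40,"roll":0,"fingers":40},{"dx":0,"dy":0,"dz":63,"roll":0,"fingers":40},{"dx":0,"dy":25,"dz":63,"roll":0,"fingers":40},{"dx":0,"dy":44,"dz":63,"roll":0,"fingers":40},{"dx":0,"dy":51,"dz":63,"roll":0,"fingers":40},{"dx":0,"dy":51,"dz":63,"roll":0,"fingers":20},{"dx":0,"dy":51,"dz":63,"roll":0,"fingers":10},{"dx":0,"dy":51,"dz":63,"roll":0,"fingers":4},{"dx":0,"dy":51,"dz":63,"roll":0,"fingers":4},{"dx":0,"dy":51,"dz":63,"roll":0,"fingers":4}]' 30; python3 go.py
```

```text
t: 22.65
position: [0.5349, 0.0948, 0.154]
orientation: [0.502, -0.499, 0.498, -0.502]
contact_force: [-5.6, -0.8, 4.3]
grip_width: 0.105
t 22.65 p [0.5349 0.0948 0.154 ] x [ 0.007 -1.    -0.001] y [-0.001  0.001 -1.   ] z [ 1.     0.007 -0.001] q7 [-0.67  0.29  0.53  1.74 -0.16  1.15 -0.09] F [-5.56 -0.81  4.26] g 0.105
```

```bash
python3 -m crank '[{"dx":0,"dy":-3.5,"dz":1,"roll":0,"fingers":4},{"dx":0,"dy":-7,"dz":3,"roll":0,"fingers":4},{"dx":0,"dy":-10.5,"dz":5,"roll":0,"fingers":4},{"dx":0,"dy":-14,"dz":6.7,"roll":0,"fingers":4},{"dx":0,"dy":-20.5,"dz":10.5,"roll":0,"fingers":4},{"dx":0,"dy":-27,"dz":14.7,"roll":0,"fingers":4},{"dx":0,"dy":-33,"dz":19.3,"roll":0,"fingers":4},{"dx":0,"dy":-39.3,"dz":24,"roll":0,"fingers":4}]' 40; python3 go.py
```

```text
t: 23.65
position: [0.5574, 0.0949, 0.1922]
orientation: [0.503, -0.5, 0.497, -0.5]
contact_force: [-9.3, -0.7, -2.3]
grip_width: 0.095
t 23.65 p [0.5574 0.0949 0.1922] x [ 0.007 -1.     0.   ] y [-0.005 -0.    -1.   ] z [ 1.     0.007 -0.005] q7 [-0.65  0.31  0.54  1.63 -0.17  1.25 -0.08] F [-9.3  -0.67 -2.32] g 0.095
```

```bash
python3 -m crank '[{"dx":0,"dy":-5.8,"dz":5,"roll":0,"fingers":4},{"dx":0,"dy":-11.3,"dz":10.5,"roll":0,"fingers":4},{"dx":0,"dy":-16.5,"dz":16,"roll":0,"fingers":4},{"dx":0,"dy":-21.4,"dz":22,"roll":0,"fingers":4},{"dx":0,"dy":-26,"dz":28.2,"roll":0,"fingers":4},{"dx":0,"dy":-30.4,"dz":34.6,"roll":0,"fingers":4},{"dx":0,"dy":-34.4,"dz":41,"roll":0,"fingers":4},{"dx":0,"dy":-38.1,"dz":48,"roll":0,"fingers":4},{"dx":0,"dy":-41,"dz":54,"roll":0,"fingers":4},{"dx":0,"dy":-43.2,"dz":59,"roll":0,"fingers":4},{"dx":0,"dy":-43.2,"dz":59,"roll":0,"fingers":4},{"dx":0,"dy":-43.2,"dz":59,"roll":0,"fingers":4}]'; python3 go.py; python3 - <<'E'
from h import *
s=snap('top'); f=s['frame']; t=snap('scene')['frame'][60:240,230:450]
a=cv2.resize(f[130:270,170:410],(500,292),interpolation=2); b=cv2.resize(t,(500,409),interpolation=2)[:300]
cv2.imwrite('pics/p9.png',np.vstack([a,b])[:,:,::-1])
E
```

```text
t: 25.15
position: [0.619, 0.0952, 0.2384]
orientation: [-0.501, 0.498, -0.499, 0.502]
contact_force: [-7.5, -0.5, 9.2]
grip_width: 0.096
t 25.15 p [0.619  0.0952 0.2384] x [ 0.007 -1.    -0.001] y [ 0.002  0.001 -1.   ] z [1.    0.007 0.002] q7 [-0.59  0.42  0.54  1.39 -0.22  1.38 -0.04] F [-7.47 -0.54  9.24] g 0.096
```

View pics/p9.png

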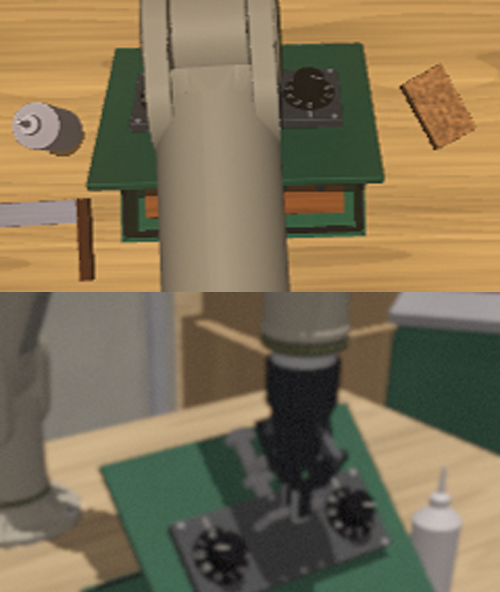

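The lid stands at about 0.8 rad. I release and rise straight up.

```bash
python3 -m crank '[{"dx":0,"dy":-1,"dz":-1,"roll":0,"fingers":4},{"dx":0,"dy":-1,"dz":-1,"roll":0,"fingers":26},{"dx":0,"dy":-1,"dz":-1,"roll":0,"fingers":26},{"dx":0,"dy":-1,"dz":-1,"roll":0,"fingers":26},{"dx":0,"dy":-10,"dz":-1,"roll":0,"fingers":26},{"dx":0,"dy":-25,"dz":-1,"roll":0,"fingers":26},{"dx":0,"dy":-60,"dz":-1,"roll":0,"fingers":26},{"dx":0,"dy":-110,"dz":-1,"roll":0,"fingers":26},{"dx":0,"dy":-130,"dz":-40,"roll":0,"fingers":26},{"dx":0,"dy":-140,"dz":-100,"roll":0,"fingers":26},{"dx":150,"dy":-140,"dz":-100,"roll":0,"fingers":26},{"dx":200,"dy":-140,"dz":-100,"roll":0,"fingers":26},{"dx":260,"dy":-140,"dz":-100,"roll":0,"fingers":26},{"dx":260,"dy":-140,"dz":-100,"roll":0,"fingers":26},{"dx":260,"dy":-140,"dz":-100,"roll":0,"fingers":26},{"dx":260,"dy":-140,"dz":-100,"roll":0,"fingers":26}]'; python3 go.py; python3 - <<'E'
from h import *
s=snap('top'); f=s['frame']; t=snap('scene')['frame'][100:240,230:450]
a=cv2.resize(f[130:270,170:410],(500,292),interpolation=2); b=cv2.resize(t,(500,318),interpolation=2)[:300]
cv2.imwrite('pics/p10.png',np.vstack([a,b])[:,:,::-1])
E
```

```text
t: 27.25
position: [0.52, -0.1661, 0.3767]
orientation: [-0.501, 0.499, -0.499, 0.501]
contact_force: [0.9, 0.5, -0.4]
grip_width: 0.306
t 27.25 p [ 0.52   -0.1661  0.3767] x [ 0.004 -1.     0.   ] y [ 0.001 -0.    -1.   ] z [1.    0.004 0.001] q7 [-0.36  0.21  0.76  1.36 -0.15  1.63  0.38] F [ 0.88  0.53 -0.36] g 0.306
```

View pics/p10.png

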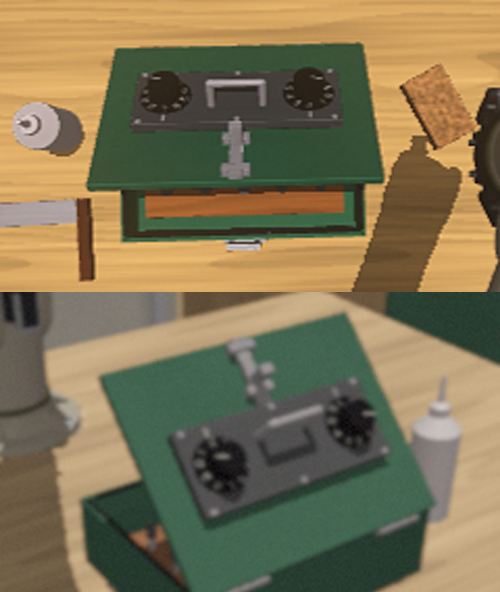

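The lid stands by itself, with its front edge at the same row (188) as before release. The bolt is still drawn, and the bottle, block and square are where they were. Handing in.

```bash
python3 -c "
from bench import ctrl
print(ctrl.close_job())"
```

```text
the job is handed in; nothing more can be done
None
```

The chest is open and the job is handed in at about 27 s. No verdict was reported.

- **Dials:** I turned the left dial from 4 to 7 and the right one from 6 to 2. Both read correctly in the pictures taken after turning.
- **Bolt:** The lid came down on the rim at about 15 N of press. I then drew the bolt at 19–20 N of press and 2–3 N of pull until it met its stop after about 18.5 mm. The press read 21.1 N for a moment before the pull and 23.7 N at the stop. Both are over the 18–20 N aimed for but under the 28 N crush figure.
- **Lid:** I raised it by the handle to about 0.79 rad, estimated from the handle's travel. It stayed put when released.
- **Last checks:** The final picture shows the bolt drawn, and the bottle, block and square where they were. The arm is clear, with the force reading near zero. I did not re-measure the dial angles after lifting the lid, but nothing touched them after they last read 7 and 2.
- **What went wrong on the way:** One move command was refused for missing finger values and sent again. The camera positions were 2–3 mm off what the grips felt, more on one reading at the left dial.

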